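# Restock the lunch-box row, oldest in front

## Task

On the two-lane serving shelf, pull the older oblong lunch box in the right-hand lane forward until it stands at the shelf's front lip (the side towards the robot). Then take the matching oblong box from the table and set it down in the same lane close behind the first, both standing squarely in the lane. Keep both boxes upright all the way, since there is food in them, and leave the round pots and the small square box where they are.

Things in the scene. Friction and masses are not known exactly. Their poses are not given: they have to be found in the camera images.
- old_tub_c (a point): Centre (half-way up) of the older oblong lunch box, already standing in the right-hand lane of the shelf, towards its back: 80 mm long (its x), 62 mm wide (its y), 60 mm high (its z), milky plastic with a white lid and a blank paper label, straight sides, about 0.25 kg. Its x runs roughly along the lane.
- new_tub_c (a point): Centre (half-way up) of the new oblong lunch box, of the same kind and size (80 x 62 x 60 mm, x along its length), standing on the table to the right of the shelf, at any of three places and turned up to 40 degrees. Best gripped across its 62 mm width.
- shelf: Low steel two-lane shelf, fixed, 225 mm deep (x), 240 wide (y); origin: centre of underside; front (-x) towards the robot, +y left. Floor 30 mm above the table, 215 mm long between a white front lip and a steel rear lip, 5 mm thick, 15 mm above the floor. Lanes along x, centred at y = -65 mm (right, oblong boxes) and +65 (round pots), 84 mm wide between guide strips 6 mm wide and high.
- lane_front (a point): Front end of the right-hand lane: on the lane's centre line, on its floor (30 mm above the table), at the inner face of the front lip. Axes as the shelf: x runs back along the lane, y to the left, z up. A box at the lip has its centre 40 mm along x.
- table_pot_c (a point): Bystander: centre of a round pot on the table, 64 mm in diameter, 58 mm high, milky plastic with a white lid.
- small_box_c (a point): Bystander: centre of a small square box on the table, 54 x 54 mm, 38 mm high, same plastic.
- shelf_pot_a_c (a point): Bystander: centre of the front round pot in the left-hand lane, 64 mm in diameter, 58 mm high.
- shelf_pot_b_c (a point): Bystander: centre of the round pot behind it, same size.
There are look-alikes about, which are no part of the job. What is shaped like the part that bears old_tub_c but orange or pink is not meant. Leave any blue or brown look-alike of the part that bears new_tub_c alone.

How it is judged:
On the way, in this order (a step that is already met when the one before it is completed fails the run):
1. the older box stands squarely in its lane, at most 20 mm from the front lip, while the new one is still away from the lane (y of old_tub_c in the frame of lane_front between -0.016 and 0.016 m and z of old_tub_c in the frame of lane_front between 0.022 and 0.038 m and angle between old_tub_c's own z axis and vertical below 0.12 rad and angle between the x axis of old_tub_c and the x axis of lane_front, either way round below 0.2 rad and x of old_tub_c in the frame of lane_front between 0.03 and 0.06 m and (x of new_tub_c in the frame of lane_front below -0.07 m or x of new_tub_c in the frame of lane_front above 0.26 m or y of new_tub_c in the frame of lane_front above 0.08 m or y of new_tub_c in the frame of lane_front below -0.08 m)), for 0.2 s.
2. the new box stands squarely in the same lane, at most 25 mm behind the older one (y of old_tub_c in the frame of lane_front between -0.016 and 0.016 m and z of old_tub_c in the frame of lane_front between 0.022 and 0.038 m and angle between each of old_tub_c, new_tub_c's own z axis and vertical below 0.12 rad and angle between the x axis of each of old_tub_c, new_tub_c and the x axis of lane_front, either way round below 0.2 rad and x of old_tub_c in the frame of lane_front between 0.03 and 0.06 m and y of new_tub_c in the frame of lane_front between -0.016 and 0.016 m and z of new_tub_c in the frame of lane_front between 0.022 and 0.038 m and x of new_tub_c in the frame of old_tub_c between 0.07 and 0.105 m), for 0.2 s.
At the end, for the whole second after the job is handed in: The older box stands on the floor of the right-hand lane at most 20 mm from the front lip and the new one behind it with a gap of at most 25 mm; both within 16 mm of the lane's centre line, within about 11 degrees of its direction, upright within 7 degrees, at rest (all of step 2 and linear speed of each of old_tub, new_tub below 0.02 m/s); the robot touches nothing.
It fails at once if the round pot on the table is moved more than 20 mm (distance of table_pot_c from where it was at the start of the episode above 0.02 m).
It fails at once if the small square box on the table is moved more than 20 mm (distance of small_box_c from where it was at the start of the episode above 0.02 m).
It fails at once if the front round pot on the shelf is moved more than 20 mm (distance of shelf_pot_a_c from where it was at the start of the episode above 0.02 m).
It fails at once if the rear round pot on the shelf is moved more than 20 mm (distance of shelf_pot_b_c from where it was at the start of the episode above 0.02 m).
It fails at once if either oblong box is tipped more than 25 degrees (angle between any of old_tub_c, new_tub_c's own z axis and vertical above 0.44 rad).
It also fails if it takes over 43 s, if anything falls off the work surface, if the arm or the gripper's body presses on something with over 40 N, if the wrist force passes 120 N, or if a joint passes its speed limit or range.

## Robot

A 6-joint arm with a two-finger parallel gripper is mounted at the origin on the work surface. World frame = base frame: x ahead of the robot, y to its left, z up, the work surface at z = 0. Lengths are in m, angles in rad, forces in N, time in s.
With the tool pointing down it reaches from about 0.375 to 0.925 m from the base axis. Payload 5.7 kg.
Tool frame: the origin (TCP) lies on the centre line of the jaws, within the pads' length; the fingertips stand 22 mm ahead of it and the grasp point (between the pads) lies 3 mm ahead of it; z points along the fingers, y is the line along which they close (so a half turn about z gives the same grasp; the last joint's range is limited). The gripper opens to 85 mm and grips with 20 to 120 N. Pads are 22 mm wide; open, the fingers measure 114 mm over their backs; the gripper's body (76 mm by 85 mm) begins 54 mm behind the grasp point. The pads swing forward as they close: fully open they stand 13 mm farther back than shut.
Start: joints at [-1.394, 0.359, 1.51, -0, 1.272, -0.115], TCP at [0.173, -0.575, 0.253] pointing down, gripper open.
Joint ranges: [-2.97, 2.97], [-1.01, 2.36], [0.21, 2.38], [-0.96, 4.11], [0.2, 2.71], [-2.98, 2.98]. Speed limits (rad/s): [2.39, 2.39, 3.14, 3.14, 3.14, 3.14].

## Interface

Orientations are given as [roll, pitch, yaw] about the fixed x, y, z axes, in that order (R = Rz(yaw) Ry(pitch) Rx(roll)).
In Python, from station import * gives the robot as it stands.
- The arm moves only by the tool step_arm, never from a script. Its argument "targets" is a list of rows, each a list of 3 entries, a list of its own where there are three numbers: the shift along the tool's x, y, z in cm, then the turn, a rotation vector about the tool's x, y, z in degrees, then the finger opening in cm, from 0 to 8.54. In form: [[[tx, ty, tz], [ax, ay, az], gripper], ...]. A call has 1 to 20 rows; each row shifts and turns the commanded pose from where the row before left it, along the tool's axes as they then stand; what a row does not reach is not made up. A row lasts 1/10 s, in which the tool goes at most 50 mm and 8.59 degrees, less where a joint would pass 70% of its speed; a pose out of reach is approached as far as the arm can. A call is refused whole if a number of a shift passes 5 or a number of a turn 8.59, either way. A call with a gripper value outside its range is refused whole. The fingers move at their own pace and stop on an object; the grip force is fixed at half the most. Time passes only in rows, so rows that do not move let the fingers close. It gives the time, the measured TCP pose, the force, the opening and the grip force at its end, in the units of the state.
- sense(): the state, without advancing time (a new reading comes with each control period).
- capture(name): name is "scene" or "top"; returns a dict with "pixels" (420x560x3 uint8, blue, green, red), "fx", "fy", "cx", "cy" (pixels), "rvec" (rotation vector, rad) and "tvec" (3), from world to camera coordinates, as OpenCV has them. Camera axes: x right, y down, z forward; pixel columns grow to the right and rows downward; lengths in m; the calibration is good to about 2 mm. A picture is of the moment at which its call begins. There is no depth.
- finish_job(): hands the job in; it is judged then, once.
The state is a dict: "time_s": time; "q": joint angles; "qd": joint speeds; "joint_efforts": joint torques, N m; "position": TCP position; "orientation": TCP orientation; "contact_force": force on the tool from outside, world axes, zero at the start; "torque": the same for the moment, N m; "opening": finger opening in m; "finger_force": force on a finger pad.
Only numpy, scipy, OpenCV 4.12 (cv2) and the standard library are available. Lean on these libraries where they do the work, as an engineer would, in place of code of your own. Each camera call takes 0.05 s, during which the arm holds its last target. There are 200 camera calls.

## Working session

There is one attempt and no reset: what is moved stays moved. The work goes in short steps, Python scripts to look and compute and a tool call to move; the robot and the scene stay as the last step left them, time stands still between calls to the robot, and variables do not carry over. Pictures are saved under pics/ and viewed, at most 10 in all, crops included, and the job is handed in when it is done.

Besides the shell and the picture viewer there is one more tool, called after "Request:" in YAML: its name, and indented under it one key for each argument. step_arm: Moves the arm, as the interface text tells. Its arguments: {"type":"object","properties":{"targets":{"type":"array"}},"required":["targets"]}

```bash
ls; mkdir -p pics; python3 - <<'E'
from station import *
import cv2
for n in ("scene","top"):
    c=capture(n); cv2.imwrite(f"pics/{n}0.png",c["pixels"]); print(n,c["fx"],c["cx"],c["cy"],c["rvec"],c["tvec"])
print(sense())
E
```

```text
pics
scene 403.9776311666237 284.151332969974 206.8606945063874 [ 2.25368089  0.55831388 -0.27226778] [-0.43869694 -0.1590227   1.20275654]
top 391.8906785712267 276.4945251239664 205.55482848657914 [ 2.15200184 -2.12790109  0.14585522] [-0.06600512  0.55664519  0.92398622]
{'time_s': 0.1, 'q': array([-1.39409721e+00,  3.59444565e-01,  1.51133297e+00, -2.01174572e-05,
        1.27253920e+00, -1.15116149e-01]), 'qd': array([ 0.0010918 , -0.00100475, -0.00365197,  0.00059458, -0.00015331,
        0.00126009]), 'joint_efforts': array([-1.15271960e-04, -5.28653347e+01, -2.79349673e+01, -4.97999099e-05,
        5.02463619e-03, -1.23165486e-05]), 'position': array([ 0.17248645, -0.57405195,  0.2525274 ]), 'orientation': array([-3.13987778e+00, -1.78939413e-04,  2.91821041e-01]), 'contact_force': array([0.4676998 , 0.45543541, 0.27137119]), 'torque': array([-0.02220412,  0.02400445,  0.01368876]), 'finger_force': 0.0, 'opening': 0.08526964458136725}
```

View pics/scene0.png

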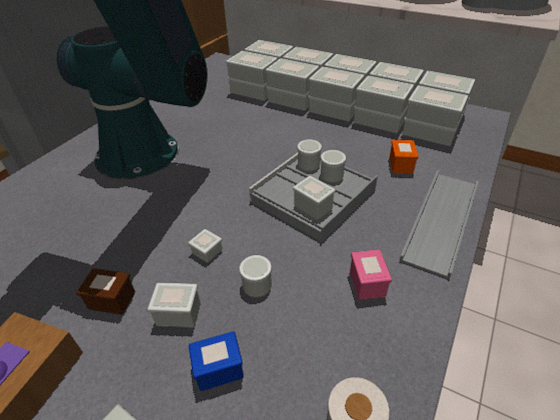

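View pics/top0.png

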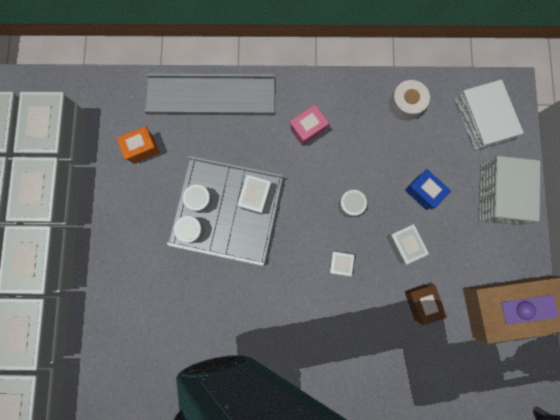

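The scene view shows the shelf with the old box at (314,198) and the new white box at (174,305). In the top view the old box is at (255,192), the new box at (409,244), the table pot at (353,203) and the small box at (342,264). The shelf's corners are roughly (191,158), (282,177), (265,264) and (169,247).

```bash
cat > h.py <<'E'
import numpy as np, cv2
from station import *
def cast(c,uv,z):
    R=cv2.Rodrigues(np.array(c["rvec"],float))[0]; t=np.array(c["tvec"],float).ravel()
    uv=np.atleast_2d(np.array(uv,float))
    d=np.c_[(uv[:,0]-c["cx"])/c["fx"],(uv[:,1]-c["cy"])/c["fy"],np.ones(len(uv))]@R
    o=-R.T@t
    return o+d*((z-o[2])/d[:,2])[:,None]
def lid(c,seed,z,r=28,thr=150):
    p=c["pixels"]; x,y=seed; s=8
    sub=cv2.resize(p[y-r:y+r,x-r:x+r],None,fx=s,fy=s,interpolation=cv2.INTER_CUBIC)
    m=(sub.min(2)>thr).astype(np.uint8)*255
    cs=cv2.findContours(m,cv2.RETR_EXTERNAL,cv2.CHAIN_APPROX_NONE)[0]
    k=max(cs,key=cv2.contourArea)[:,0].astype(float)
    w=cast(c,(k+.5)/s-.5+[x-r,y-r],z)
    (cx,cy),(a,b),ang=cv2.minAreaRect((w[:,:2]*1000).astype(np.float32))
    if a<b: ang-=90;a,b=b,a
    return np.round([cx,cy,a,b,ang],1)
E
python3 - <<'E'
from h import *
c=capture("top"); p=c["pixels"]
for t in (130,150,170):
  for n,s,z in(("old",(255,192),.09),("new",(409,244),.06),("pot",(353,203),.058),("small",(342,264),.038),("pA",(188,230),.088),("pB",(196,198),.088)):
    print(t,n,lid(c,s,z,thr=t) if n not in("pA","pB") else lid(c,s,z,r=16,thr=t))
print(np.round(cast(c,[(191,158),(282,177),(265,264),(169,247)],.045)*1000))
print(c["pixels"][192,235:280:2].min(1),c["pixels"][244,385:435:2].min(1))
cv2.imwrite("pics/crop1.png",cv2.resize(p[145:280,160:300],None,fx=4.3,fy=4.3,interpolation=cv2.INTER_CUBIC))
E
```

```text
130 old [568.5   3.  127.9 122.6  79. ]
130 new [ 466.3 -376.9   81.6   63.3   25.2]
130 pot [ 565.8 -245.8   64.3   64.2   -0.7]
130 small [ 417.7 -218.4   55.2   54.8   -8.1]
130 pA [492.2 145.4  75.5  74.2 -89.3]
130 pB [567.7 130.   76.2  76.  -89.4]
150 old [567.  -10.7 115.6  81.3  -9.2]
150 new [ 466.3 -376.6   78.8   61.    24.8]
150 pot [ 565.6 -245.7   62.7   62.   -89.4]
150 small [ 417.9 -218.4   52.9   52.8   -8.3]
150 pA [492.2 145.3  75.2  74.2 -89.3]
150 pB [567.7 129.9  76.   76.    0.6]
170 old [579.6  -5.8  78.4  60.2 -15.8]
170 new [ 466.3 -376.5   76.6   58.8   24.8]
170 pot [ 565.4 -245.6   60.9   59.9  -89.4]
170 small [ 418.  -218.4   51.1   50.9   81.5]
170 pA [492.2 145.2  74.9  74.2 -89.3]
170 pB [569.7 131.4  62.5  62.3 -89.4]
[[675. 155.  45.]
 [628. -73.  45.]
 [415. -34.  45.]
 [453. 199.  45.]]
[159 158 114 176 207 185 182 182 179 177 180 182 183 185 184 203 169  82
  80  81  96 145 107] [111 112 103  87  89 120 188 190 169 173 175 176 178 176 176 178 176 168
 178 176 117 114 111 111 111]
```

View pics/crop1.png

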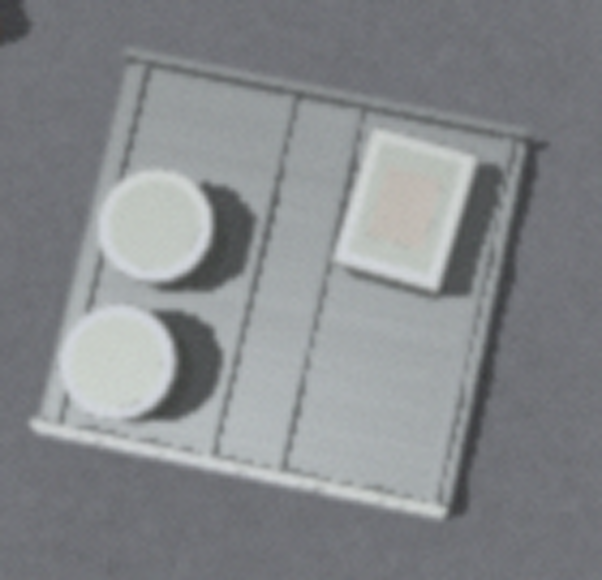

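The crop shows the old box in the right lane, slightly turned. The right lane's guide lines run (362,105)→(287,470) and (520,150)→(440,495), and the white front lip runs (33,425)→(447,515).

```bash
python3 - <<'E'
from h import *
c=capture("top"); p=c["pixels"]
R=cv2.Rodrigues(c["rvec"])[0]; print("cam",-R.T@c["tvec"])
f=lambda u,z:cast(c,(np.array(u,float)+.5)/4.3-.5+[160,145],z)*1000
# guide lines: darkest point per row near hand line
g=p.min(2).astype(float); G=cv2.resize(g[145:280,160:300],None,fx=4.3,fy=4.3,interpolation=cv2.INTER_CUBIC)
def dark(a,b,sgn=-1,w=9,horiz=False):
    out=[]
    for s in np.linspace(.03,.97,60):
        x,y=np.array(a)*(1-s)+np.array(b)*s
        if horiz:
            ys=np.arange(int(y)-w,int(y)+w+1); v=sgn*G[ys,int(x)]; out.append((x,ys[v.argmax()]))
        else:
            xs=np.arange(int(x)-w,int(x)+w+1); v=sgn*G[int(y),xs]; out.append((xs[v.argmax()],y))
    return np.array(out,float)
def fit(P):
    vx,vy,x0,y0=cv2.fitLine(P[:,:2].astype(np.float32),cv2.DIST_HUBER,0,.01,.01).ravel(); return np.array([x0,y0]),np.array([vx,vy])
L={}
for n,a,b,z,s,h in (("g1",(297,100),(218,450),.033,-1,0),("g2",(362,105),(287,470),.033,-1,0),("g0",(145,75),(62,415),.033,-1,0),("g3",(520,150),(440,495),.033,-1,0),("front",(40,423),(440,510),.045,1,1),("fdark",(70,417),(435,500),.035,-1,1),("rear",(150,66),(515,140),.035,-1,1)):
    q=f(dark(a,b,s,horiz=h),z); L[n]=fit(q); print(n,L[n][0],np.degrees(np.arctan2(L[n][1][1],L[n][1][0])))
yaw=np.mean([np.arctan(L[k][1][1]/L[k][1][0]) for k in("g0","g1","g2","g3")]+[np.arctan(-L[k][1][0]/L[k][1][1]) for k in ("front","fdark","rear")])
ex=np.array([np.cos(yaw),np.sin(yaw)]);ey=np.array([-ex[1],ex[0]])
print("yaw",np.degrees(yaw)); 
for k in L: print(k,"lat" if k[0]=="g" else "lon",L[k][0]@(ey if k[0]=="g" else ex))
o=np.array([579.6,-5.8]);print("old lat,lon",o@ey,o@ex)
for t in(160,165,175,180,185):print(t,lid(c,(255,192),.09,thr=t,r=24))
E
```

```text
cam [ 0.41608736 -0.07107097  0.99487753]
g1 [538.6339   84.49617] -11.353371
g2 [543.38416   42.969574] -11.208654
g0 [576.1311  169.27776] -11.302488
g3 [535.8324  -54.67054] -12.280386
front [438.08398  85.85741] 78.84891
fdark [442.30835  80.16771] 78.84311
rear [652.61365  41.08155] 78.83317
yaw -11.374245
g1 lat 189.06424
g2 lat 149.29007
g0 lat 279.57578
g3 lat 52.07828
front lon 412.54745
fdark lon 417.81097
rear lon 631.6943
old lat,lon 108.62069715857507 569.3604616612196
160 [580.2  -6.2  79.9  61.8 -14.8]
165 [579.9  -6.2  78.9  60.9 -15.1]
175 [579.6  -6.   77.3  59.3 -15.7]
180 [579.6  -6.2  76.5  58.5 -15.4]
185 [579.5  -6.2  75.8  57.9 -15.6]
```

Request:
step_arm:
  targets:
    - [[3.69,-2.85,0],[0,0,0],8.54]
    - [[3.69,-2.85,0],[0,0,0],8.54]
    - [[3.69,-2.85,0],[0,0,0],8.54]
    - [[3.69,-2.85,0],[0,0,0],8.54]
    - [[3.69,-2.85,0],[0,0,0],8.54]
    - [[3.69,-2.85,0],[0,0,0],8.54]
    - [[3.69,-2.85,0],[0,0,0],8.54]
    - [[3.69,-2.85,0],[0,0,0],8.54]
    - [[3.69,-2.85,0],[0,0,0],8.54]
    - [[3.69,-2.85,0],[0,0,0],8.54]
    - [[3.69,-2.85,0],[0,0,0],8.54]
    - [[3.69,-2.85,0],[0,0,0],8.54]
    - [[3.69,-2.85,0],[0,0,0],8.54]
    - [[3.69,-2.85,0],[0,0,0],8.54]
    - [[3.69,-2.85,0],[0,0,0],8.54]
    - [[0,0,2],[0,0,8],8.54]
    - [[0,0,2],[0,0,8],8.54]
    - [[0,0,1],[0,0,8],8.54]
    - [[0,0,1],[0,0,8.2],8.54]
    - [[0,0,0],[0,0,0],8.54]

```text
time_s: 2.2
position: [0.5785, -0.0057, 0.1917]
orientation: [3.141, 0.003, -0.271]
contact_force: [-1.2, 0.4, 0.2]
opening: 0.0854
finger_force: 0.0
```

Request:
step_arm:
  targets:
    - [[0,0,3],[0,0,0],8.54]
    - [[0,0,3],[0,0,0],8.54]
    - [[0,0,2.5],[0,0,0],8.54]
    - [[0,0,2],[0,0,0],8.54]
    - [[0,0,1.6],[0,0,0],8.54]
    - [[0,0,0],[0,0,0],8.54]
    - [[0,0,0],[0,0,0],5.5]
    - [[0,0,0],[0,0,0],5.5]
    - [[0,0,0],[0,0,0],5.5]
    - [[0,0,0],[0,0,0],5.5]
    - [[0,0,0],[0,0,0],5.5]
    - [[0,0,0],[0,0,0],5.5]
    - [[0,0,0],[0,0,0],5.5]

```text
time_s: 3.5
position: [0.5809, -0.0061, 0.0738]
orientation: [-3.141, -0.003, -0.269]
contact_force: [-0.0, -0.1, 6.7]
opening: 0.0614
finger_force: 67.2
```

Request:
step_arm:
  targets:
    - [[0,0,-0.7],[0,0,0],5.5]
    - [[0,0,-0.8],[0,0,0],5.5]
    - [[0,0,0],[0,0,-2.1],5.5]
    - [[0,0.2,0],[0,0,-2.1],5.5]
    - [[-1,0.2,0],[0,0,0],5.5]
    - [[-1.5,0,0],[0,0,0],5.5]
    - [[-2,0,0],[0,0,0],5.5]
    - [[-2,0,0],[0,0,0],5.5]
    - [[-2,0,0],[0,0,0],5.5]
    - [[-1.5,0,0],[0,0,0],5.5]
    - [[-1,0,0],[0,0,0],5.5]
    - [[0,0,0],[0,0,0],5.5]
    - [[0,0,0],[0,0,0],5.5]

```text
time_s: 4.8
position: [0.4714, 0.0116, 0.0876]
orientation: [-3.141, -0.001, -0.197]
contact_force: [0.8, 0.4, -2.5]
opening: 0.0617
finger_force: 66.8
```

```bash
python3 - <<'E'
from h import *
a=capture("scene")["pixels"][110:250,220:400]; b=capture("top")["pixels"][145:285,150:330]
s=sense();print(s["position"],s["orientation"],s["contact_force"])
cv2.imwrite("pics/c2.png",cv2.resize(np.hstack([a,b]),None,fx=2.2,fy=2.2,interpolation=cv2.INTER_CUBIC))
E
```

```text
[0.47169442 0.01153625 0.08742433] [-3.14144094e+00 -4.64784358e-04 -1.97183739e-01] [ 0.22994966  0.08244042 -3.49849818]
```

View pics/c2.png

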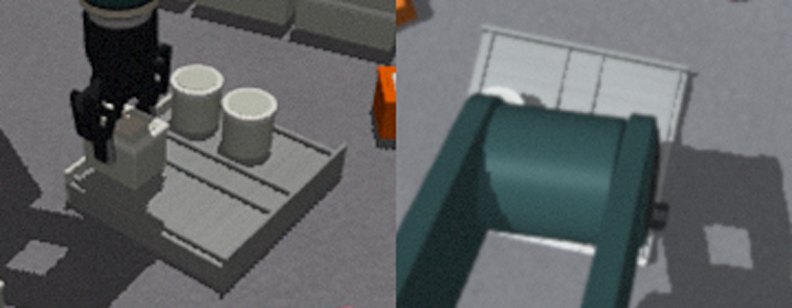

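The box is held upright over the front of the lane, at about (140,150) in the left crop. I'll lower it, release and rise.

Request:
step_arm:
  targets:
    - [[0,0,0.6],[0,0,0],5.5]
    - [[0,0,0.5],[0,0,0],5.5]
    - [[0,0,0.3],[0,0,0],5.5]
    - [[0,0,0],[0,0,0],5.5]
    - [[0,0,0],[0,0,0],8.54]
    - [[0,0,0],[0,0,0],8.54]
    - [[0,0,0],[0,0,0],8.54]
    - [[0,0,0],[0,0,0],8.54]
    - [[0,0,-1.5],[0,0,0],8.54]
    - [[0,0,-3],[0,0,0],8.54]
    - [[0,0,-3],[0,0,0],8.54]
    - [[0,0,-3],[0,0,0],8.54]
    - [[0,0,-2],[0,0,0],8.54]

```text
time_s: 6.2
position: [0.4716, 0.0116, 0.2003]
orientation: [-3.141, -0.002, -0.197]
contact_force: [0.6, 0.7, -0.4]
opening: 0.0855
finger_force: 0.0
```

Request:
step_arm:
  targets:
    - [[0.79,4.24,0],[0,0,0],8.54]
    - [[0.79,4.24,0],[0,0,0],8.54]
    - [[0.79,4.24,0],[0,0,0],8.54]
    - [[0.79,4.24,0],[0,0,0],8.54]
    - [[0.79,4.24,0],[0,0,0],8.54]
    - [[0.79,4.24,0],[0,0,0],8.54]
    - [[0.79,4.24,0],[0,0,0],8.54]
    - [[0.79,4.24,0],[0,0,0],8.54]
    - [[0.79,4.24,0],[0,0,0],8.54]
    - [[0,0,0],[0,0,-7.2],8.54]
    - [[0,0,0],[0,0,-7.2],8.54]
    - [[0,0,0],[0,0,-7.2],8.54]
    - [[0,0,0],[0,0,-7.2],8.54]
    - [[0,0,0],[0,0,-7.3],8.54]
    - [[0,0,0],[0,0,0],8.54]

```text
time_s: 7.7
position: [0.4659, -0.3764, 0.198]
orientation: [-3.141, 0.0, 0.434]
contact_force: [-0.3, -0.0, -0.7]
opening: 0.0856
finger_force: 0.0
```

```bash
python3 - <<'E'
from h import *
c=capture("top")
P=np.array([428.3,19.8]);yw=np.radians(-11.2);ex=np.array([np.cos(yw),np.sin(yw)]);ey=np.array([-ex[1],ex[0]])
s=np.r_[P+43*ex,90]/1000
u=cv2.projectPoints(s[None],c["rvec"],c["tvec"],np.array([[c["fx"],0,c["cx"]],[0,c["fy"],c["cy"]],[0,0,1.]]),None)[0].ravel();print(u)
for t in(165,175,185):
  r=lid(c,tuple(int(round(v)) for v in u),.09,thr=t,r=22);print(r,(r[:2]-P)@ex,(r[:2]-P)@ey)
print(sense()["position"],sense()["orientation"])
cv2.imwrite("pics/c3.png",cv2.resize(c["pixels"][150:290,165:305],None,fx=4,fy=4,interpolation=cv2.INTER_CUBIC))
E
```

```text
[244.9729257  239.35156358]
[472.8  13.2 102.3 101.1 -89.4] 44.93445113109084 2.1691246039840872
[471.5  28.7  95.2  91.4 -11.4] 40.648576985227315 17.12142485531059
[470.2  13.8  78.   61.  -11.8] 42.26742711645093 2.2526883840216714
[ 0.46591356 -0.37636956  0.19799717] [-3.14098327e+00  1.62808443e-04  4.30454311e-01]
```

View pics/c3.png

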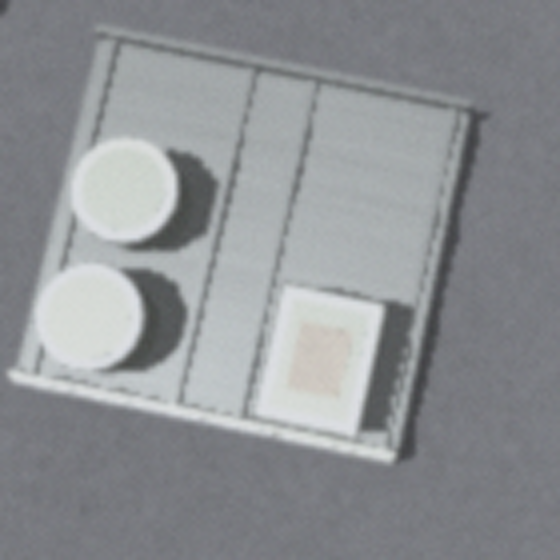

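The old box stands square at the lip: its lid covers (320,360) in the crop, which is 42 mm along the lane, 2 mm left and 0.5° off. Now I'll grip the new box.

Request:
step_arm:
  targets:
    - [[0,0,4],[0,0,0],8.54]
    - [[0,0,4],[0,0,0],8.54]
    - [[0,0,3],[0,0,0],8.54]
    - [[0,0,2.5],[0,0,0],8.54]
    - [[0,0,2],[0,0,0],8.54]
    - [[0,0,0],[0,0,0],8.54]
    - [[0,0,0],[0,0,0],5.5]
    - [[0,0,0],[0,0,0],5.5]
    - [[0,0,0],[0,0,0],5.5]
    - [[0,0,0],[0,0,0],5.5]
    - [[0,0,0],[0,0,0],5.5]
    - [[0,0,0],[0,0,0],5.5]
    - [[0,0,0],[0,0,0],5.5]

```text
time_s: 9.05
position: [0.4668, -0.3772, 0.0447]
orientation: [3.139, -0.001, 0.433]
contact_force: [0.3, 0.9, 5.8]
opening: 0.0611
finger_force: 66.9
```

Request:
step_arm:
  targets:
    - [[0,0,-2],[0,0,0],5.5]
    - [[0,0,-3],[0,0,0],5.5]
    - [[0,0,-4],[0,0,0],5.5]
    - [[0,0,-4],[0,0,0],5.5]
    - [[0,0,0],[0,0,7.2],5.5]
    - [[0,0,0],[0,0,7.3],5.5]
    - [[0,0,0],[0,0,7.3],5.5]
    - [[0,0,0],[0,0,7.3],5.5]
    - [[0,0,0],[0,0,7.2],5.5]
    - [[0.1,-3,0],[0,0,0],5.5]
    - [[0.1,-4.5,0],[0,0,0],5.5]
    - [[0.1,-4.5,0],[0,0,0],5.5]
    - [[0.2,-4.5,0],[0,0,0],5.5]
    - [[0.2,-4.5,0],[0,0,0],5.5]
    - [[0.1,-4.5,0],[0,0,0],5.5]
    - [[0.1,-4.5,0],[0,0,0],5.5]
    - [[0.1,-4.5,0],[0,0,0],5.5]
    - [[0.2,-3.8,0],[0,0,0],5.5]
    - [[0,0,0],[0,0,0],5.5]
    - [[0,0,0],[0,0,0],5.5]

```text
time_s: 11.05
position: [0.5537, -0.0027, 0.1733]
orientation: [3.141, 0.0, -0.198]
contact_force: [-0.3, -0.6, -2.0]
opening: 0.0614
finger_force: 66.4
```

Request:
step_arm:
  targets:
    - [[0,0.1,2],[0,0,0],5.5]
    - [[0,0,2.5],[0,0,0],5.5]
    - [[0,0,2.5],[0,0,0],5.5]
    - [[0,0,1.5],[0,0,0],5.5]
    - [[0,0,0],[0,0,0],5.5]
    - [[0,0,0],[0,0,0],5.5]

```text
time_s: 11.65
position: [0.5536, -0.0056, 0.0885]
orientation: [3.141, 0.001, -0.202]
contact_force: [-0.5, 0.5, -1.5]
opening: 0.0612
finger_force: 66.6
```

```bash
python3 - <<'E'
from h import *
a=capture("scene")["pixels"][110:250,220:400]
s=sense();print(s["position"],s["orientation"],s["contact_force"])
cv2.imwrite("pics/c4.png",cv2.resize(a,None,fx=4,fy=4,interpolation=cv2.INTER_CUBIC))
E
```

```text
[ 0.55430717 -0.00543109  0.08904118] [-3.14156894e+00 -9.41533329e-04 -2.01518051e-01] [ 0.48604745  0.32296186 -2.18639891]
```

View pics/c4.png

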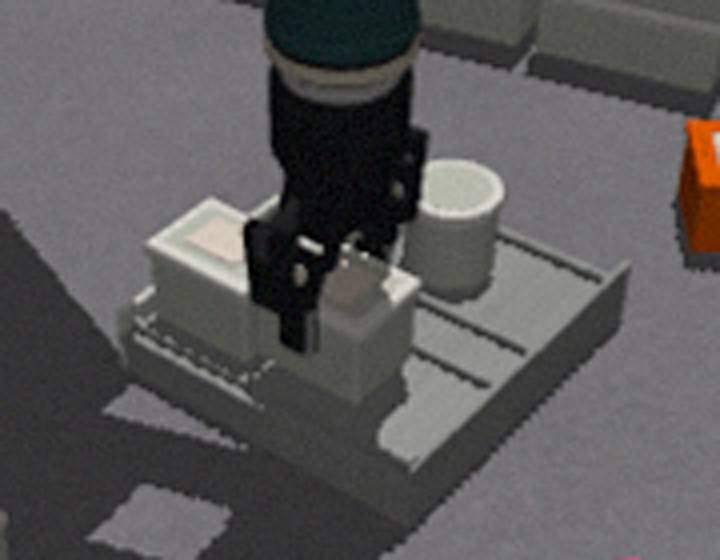

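The new box, at (350,330), hangs upright just behind the old one at (210,280) and in line with it. I'll lower it, release and back off.

Request:
step_arm:
  targets:
    - [[0,0,0.6],[0,0,0],5.5]
    - [[0,0,0.5],[0,0,0],5.5]
    - [[0,0,0.3],[0,0,0],5.5]
    - [[0,0,0],[0,0,0],5.5]
    - [[0,0,0],[0,0,0],8.54]
    - [[0,0,0],[0,0,0],8.54]
    - [[0,0,0],[0,0,0],8.54]
    - [[0,0,0],[0,0,0],8.54]
    - [[0,0,-1.5],[0,0,0],8.54]
    - [[0,0,-3],[0,0,0],8.54]
    - [[0,0,-4],[0,0,0],8.54]
    - [[0,0,-4],[0,0,0],8.54]

```text
time_s: 12.9
position: [0.5533, -0.0044, 0.2002]
orientation: [-3.142, 0.001, -0.2]
contact_force: [0.9, -0.7, -0.2]
opening: 0.0854
finger_force: 0.0
```

Request:
step_arm:
  targets:
    - [[0,4.5,0],[0,0,0],8.54]
    - [[0,4.5,0],[0,0,0],8.54]
    - [[0,4.5,0],[0,0,0],8.54]
    - [[0,4.5,0],[0,0,0],8.54]
    - [[0,4.5,0],[0,0,0],8.54]
    - [[0,4.5,0],[0,0,0],8.54]
    - [[0,4.5,0],[0,0,0],8.54]
    - [[0,4.5,0],[0,0,0],8.54]
    - [[0,0,0],[0,0,0],8.54]
    - [[0,0,0],[0,0,0],8.54]

```text
time_s: 13.9
position: [0.4817, -0.3581, 0.199]
orientation: [-3.141, 0.0, -0.203]
contact_force: [0.5, -0.3, 0.6]
opening: 0.0853
finger_force: 0.0
```

```bash
python3 - <<'E'
from h import *
c=capture("top")
P=np.array([428.3,19.8]);yw=np.radians(-11.2);ex=np.array([np.cos(yw),np.sin(yw)]);ey=np.array([-ex[1],ex[0]])
K=np.array([[c["fx"],0,c["cx"]],[0,c["fy"],c["cy"]],[0,0,1.]])
for L in(43,128):
  u=cv2.projectPoints((np.r_[P+L*ex,90]/1000)[None],c["rvec"],c["tvec"],K,None)[0].ravel()
  for t in(175,185,190):
    r=lid(c,tuple(int(round(v)) for v in u),.09,thr=t,r=19);print(L,t,r,(r[:2]-P)@ex,(r[:2]-P)@ey)
b=c["pixels"][150:290,165:305];a=capture("scene")["pixels"][110:250,220:400]
cv2.imwrite("pics/c5.png",cv2.resize(np.hstack([b,a]),None,fx=2.4,fy=2.4,interpolation=cv2.INTER_CUBIC))
E
```

```text
43 175 [466.   15.9  89.1  64.6 -11.7] 37.7395233264224 3.4969099351310935
43 185 [470.   14.1  78.3  61.7 -11.7] 42.012965780015115 2.508128060382436
43 190 [469.9  13.6  77.7  60.6 -12. ] 42.01198744009016 1.998227047585838
128 175 [552.2  -2.2  85.4  61.7 -11.7] 125.81349947460424 2.484622698472319
128 185 [553.   -2.6  78.8  60.4 -11.2] 126.67595733937155 2.247628117308608
128 190 [552.9  -2.7  77.7  59.7 -11. ] 126.5972852589586 2.1301091666516907
```

View pics/c5.png

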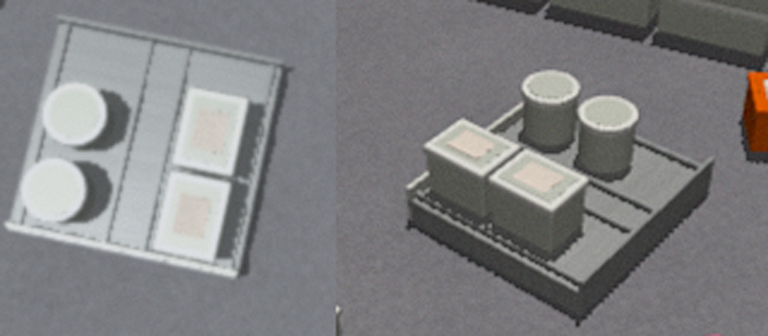

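Both boxes stand square in the lane, at (195,215) and (212,130) in the left crop. Their centres are 84.6 mm apart and both are about 2 mm off the centre line.

```bash
python3 -c "
from station import *
print(finish_job())"
```

```text
the job is handed in; nothing more can be done
None
```

The job is handed in: the older box is at the front lip and the new one about 5 mm behind it, both upright and square in the lane (last camera check). The pots and the small box were left where they were; the run took about 14 s, and the hand-in returned no verdict.

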